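Line up a drain clamp plate with a drift pin and fit its bolt

TASK

The clamp plate on the floor drain has been turned out of line with the flange beneath it. Ease the tapered drift pin from the wooden block through one end hole of the plate and on into the flange hole below, feeling for that hole and bringing plate and flange into line without ramming anything, until the pin's collar rests on the plate; leave the pin standing there, then put the thumb bolt from the block through the plate's other end hole until its collar rests on the plate. Let go of both and leave everything else on the bench alone.

Things in the scene. Friction and masses are not known exactly. Their poses are not given: they have to be found in the camera images.
- drain: Fixed floor drain on a 200 mm square, 10 mm thick board. Origin: centre of the board's underside, on the vertical axis about which the plate turns; yaw tells nothing of the flange. It carries the flange: a fixed steel bar 60 x 170 x 20 mm under the plate, top 50 mm above the bench, two vertical through holes 15 mm wide, 60 mm either side of the axis, free for 17 mm below the flange.
- ring: The clamp plate: aluminium bar 56 x 164 x 8 mm on the flange, its top 58 mm above the bench, with a 5 mm high cap 48 mm wide at its middle. It can only turn about the drain's vertical axis (0.35 rad either way), against light friction (0.2 N m, 3 to 4 N at a hole); it cannot be lifted. Origin: on the axis at the plate's underside; y along its length, z up.
- hole_a (a point): Centre of the plate's through hole at its +y end, in the plane of its upper face; 15 mm diameter, 60 mm from the axis, z up. The flange hole meant for it lies out of line by an unknown amount, up to 11 mm either way along the circle of 60 mm radius about the axis; the flange's direction is not reported and must be felt for (the flange stays still, the plate turns).
- hole_b (a point): The same for the hole at the plate's -y end; both flange holes are out of line by the same angle (up to 0.18 rad).
- rack: Fixed wooden block 50 x 130 mm, 50 mm high, with two 16.5 mm holes 70 mm apart along its long axis (y), in which the pin and the bolt stand upright; which stands in which hole varies. Origin: centre of its underside.
- pin: Dark steel drift pin, about 160 g, standing in the block; the taller. Origin: on its axis under its collar, z up. Above: round collar 24 mm wide, 6 mm thick, then a square grip 18 x 18 mm (faces along its x and y) from 6 to 50 mm. Below: straight shank 13.5 mm in diameter for 20 mm, then a taper to a blunt 11 mm tip at 45 mm.
- pin_tip (a point): Centre of the pin's blunt lower end, 45 mm under the collar.
- bolt: Steel thumb bolt, about 90 g, standing in the block. Origin: on its axis under its collar, z up. Above: round collar 24 mm wide, 4 mm thick, then a square grip 18 x 18 mm (faces along its x and y) from 4 to 32 mm. Below: plain shank 11 mm in diameter, 32 mm long, its last 6 mm tapering to 6 mm. No thread: it drops in.
- bolt_tip (a point): Centre of the bolt's lower end.
- tub: White open plastic tub, 110 mm wide, 75 mm high; a bystander.
- brush: Brush, 200 mm long, lying on the bench; a bystander.
- trowel: Trowel, 245 mm long, lying on the bench; a bystander.
- tape: Roll of tape, 90 mm wide, 25 mm high, lying flat; a bystander.
- jar: Closed jar, 64 mm wide, 70 mm high; a bystander.
- wrench: Wrench, 180 mm long, lying on the bench; a bystander.
- tile: Slate tile, 90 x 120 x 10 mm, lying flat; a bystander.
Things that resemble listed ones, but are neither listed nor needed, are in the scene too. What is shaped like the pin but pink or red is not meant.

How it is judged:
By the outcome, as a careful person would: the job done as asked, in the order asked, and still so for the second after the job is handed in, with the robot touching nothing.
It also fails if it takes over 72 s, if anything falls off the work surface, if the arm or the gripper's body presses on something with over 40 N, if the wrist force passes 120 N, or if a joint passes its speed limit or range.

ROBOT

A 6-joint arm with a two-finger parallel gripper is mounted at the origin on the work surface. World frame = base frame: x ahead of the robot, y to its left, z up, the work surface at z = 0. Lengths are in mm, angles in degrees, forces in N, time in s.
With the tool pointing down it reaches from about 350 to 850 mm from the base axis. Payload 8.1 kg.
Tool frame: the origin (TCP) lies at the very end of the fingers, on their centre line; the grasp point (between the pads) lies r.tcp_to_grasp behind it (r.tcp_to_grasp is the distance from the TCP to the grasp point, in mm); z points along the fingers, y is the line along which they close (so a half turn about z gives the same grasp; the last joint's range is limited). The gripper opens to 85 mm and grips with 20 to 120 N. Pads are 22 mm wide; open, the fingers measure 114 mm over their backs; the gripper's body (76 mm by 85 mm) begins 54 mm behind the grasp point. The pads swing forward as they close: fully open they stand 13 mm farther back than shut.
Start: joints at [71.769, 7.471, 85.268, -0, 87.261, -4.893], TCP at [138.399, 583.824, 231.292] pointing down, gripper open.
Joint ranges: [-169.43, 169.43], [-51.17, 129.36], [1.28, 143.12], [-76.62, 256.62], [0, 156.53], [-152.29, 152.29]. Speed limits (degrees/s): [136.94, 136.94, 159.86, 180, 180, 180].

INTERFACE

Orientations are given as [roll, pitch, yaw] about the fixed x, y, z axes, in that order (R = Rz(yaw) Ry(pitch) Rx(roll)).
In Python, from bench import r gives the robot as it stands.
- The arm moves only by the shell command python3 -m handwheel 'ROWS' [OPENING] [FORCE]. ROWS is JSON, a list of rows, each a list of 4 numbers: the shift along the tool's x, y, z in m, then the turn about the tool's z in degrees. A call has 1 to 10 rows; each row shifts and turns the commanded pose from where the row before left it, along the tool's axes as they then stand; what a row does not reach is not made up. A row lasts 1/10 s, in which the tool goes at most 50 mm and 8.59 degrees, less where a joint would pass 70% of its speed; a pose out of reach is approached as far as the arm can. A call is refused whole if a number of a shift passes 0.05 or a number of a turn 8.59, either way. A call with a gripper value outside its range is refused whole. OPENING is the finger opening in m, from 0 to 0.0854, set as the call begins (- or left out, the last holds). The fingers move at their own pace and stop on an object; FORCE is the grip in N (left out, the last holds). Time passes only in rows, so rows that do not move let the fingers close. It gives the time, the measured TCP pose, the force, the opening and the grip force at its end, in the units of the state.
- r.sense(): the state, without advancing time (a new reading comes with each control period).
- r.snapshot(name): name is "scene" or "top" or "wrist"; returns the picture (480x640x3 uint8, red, green, blue); there is no depth.
- r.camera_params(name): a dict with "fx", "fy", "cx", "cy" (pixels), "R" (3x3) and "t" (3): a world point X has camera coordinates R X + t; the wrist camera has in their place "mount" (4x4, takes a point from camera to tool coordinates, whose origin is the TCP and whose axes are the flange's). Camera axes: x right, y down, z forward; pixel columns grow to the right and rows downward; lengths in mm; the calibration is good to about 2 mm. A picture is of the moment at which its call begins: read the wrist's pose just before it. camera_params takes no time and is no camera call.
- r.hand_in(): hands the job in; it is judged then, once.
The state is a dict: "time": time; "joint_pos": joint angles; "qd": joint speeds; "joint_efforts": joint torques, N m; "tool_pos": TCP position; "tcp_rot": TCP orientation; "ft_force": force on the tool from outside, world axes, zero at the start; "wrist_torque": the same for the moment, N m; "finger_gap": finger opening in mm; "grip_force": force on a finger pad.
Only numpy, scipy, OpenCV 4.12 (cv2) and the standard library are available. Lean on these libraries where they do the work, as an engineer would, in place of code of your own. Each camera call takes 0.05 s, during which the arm holds its last target. There are 200 camera calls.

## Working session

There is one attempt and no reset: what is moved stays moved. The work goes in short steps, Python scripts to look and compute and a shell command to move; the robot and the scene stay as the last step left them, time stands still between calls to the robot, and variables do not carry over. Pictures are saved under pics/ and viewed, at most 10 in all, crops included, and the job is handed in when it is done.

```bash
mkdir -p pics
python3 - <<'E'
from bench import r
import cv2,json
s=r.sense();print(s, r.tcp_to_grasp)
for n in("top","scene"):
    cv2.imwrite(f"pics/{n}0.png",cv2.cvtColor(r.snapshot(n),cv2.COLOR_RGB2BGR))
for n in("top","scene","wrist"):print(n,r.camera_params(n))
E
```

```text
{'time': 0.0, 'joint_pos': array([ 7.17711386e+01,  7.51629301e+00,  8.53317283e+01, -7.34345062e-04,
        8.72602497e+01, -4.89273133e+00]), 'qd': array([-0.05176865, -0.01230171, -0.09192812,  0.05709331,  0.0302889 ,
       -0.08510102]), 'joint_efforts': array([ 1.04425057e-03, -5.69403827e+01, -5.00541973e+01,  6.04860520e-05,
        1.52332813e-02,  1.53094241e-06]), 'tool_pos': array([138.20100629, 583.28914477, 230.20859964]), 'tcp_rot': array([-1.79892061e+02, -8.50372462e-03,  1.66663898e+02]), 'ft_force': array([ 0.33940172,  0.30525909, -0.17707085]), 'wrist_torque': array([ 0.01171478, -0.02233803, -0.02328397]), 'grip_force': 0.0, 'finger_gap': 85.60006513032842} 18.700000000000003
top {'fx': 562.8434384298345, 'fy': 562.8434384298345, 'cx': 327.37179885894693, 'cy': 236.11997152790374, 'R': array([[ 0.02353416, -0.99953061, -0.0196136 ],
       [-0.99477521, -0.02146369, -0.09980781],
       [ 0.09933998,  0.02186002, -0.9948134 ]]), 't': array([  19.3058031 ,  580.41336583, 1323.39965078])}
scene {'fx': 456.9339643419109, 'fy': 456.9339643419109, 'cx': 310.8264979697334, 'cy': 243.91043933487808, 'R': array([[-0.74525828,  0.66663586, -0.01366506],
       [ 0.37092663,  0.39746886, -0.83930444],
       [-0.554079  , -0.63056731, -0.54348995]]), 't': array([ 429.27698513, -147.84613848, 1463.40507233])}
wrist {'fx': 385.1513914433774, 'fy': 385.1513914433774, 'cx': 319.89587218812676, 'cy': 237.50518434281602, 'mount': array([[ 1.47921865e-03, -9.55590297e-01, -2.94694751e-01,
         7.61953480e+01],
       [ 9.99998194e-01,  1.76521015e-03, -7.04463531e-04,
         7.74099795e-02],
       [ 1.19337668e-03, -2.94693176e-01,  9.55591182e-01,
        -1.43511795e+02],
       [ 0.00000000e+00,  0.00000000e+00,  0.00000000e+00,
         1.00000000e+00]])}
```

View pics/top0.png

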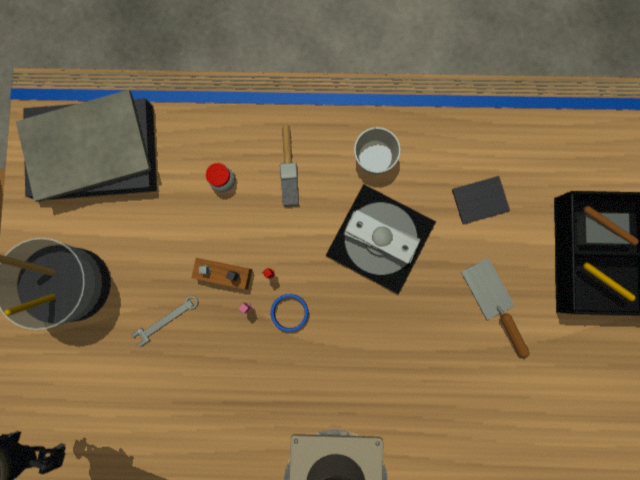

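View pics/scene0.png

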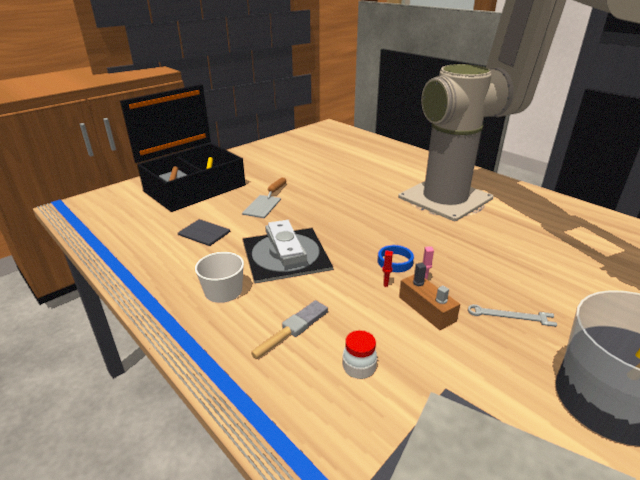

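The top view shows the block at (222,275), with a dark square grip at (233,276) and a light one at (204,269). The red look-alike is at (268,272), the pink one at (244,308), and the plate is centred at (382,237). The dark one in the block should be the pin. I'll confirm that in an enlarged crop.

Run:
```python
import cv2,numpy as np
a=cv2.imread("pics/top0.png")
A=cv2.resize(a[245:320,185:285],None,fx=4,fy=4,interpolation=cv2.INTER_CUBIC)
B=cv2.resize(a[200:275,332:432],None,fx=4,fy=4,interpolation=cv2.INTER_CUBIC)
s=cv2.imread("pics/scene0.png")
C=cv2.resize(s[240:340,370:470],(400,300),interpolation=cv2.INTER_CUBIC)
C=cv2.resize(s[250:325,370:470],None,fx=4,fy=4,interpolation=cv2.INTER_CUBIC)
D=cv2.resize(s[205:280,235:335],None,fx=4,fy=4,interpolation=cv2.INTER_CUBIC)
cv2.imwrite("pics/crop1.png",np.vstack([np.hstack([A,B]),np.hstack([C,D])]))
```

```text
(no output)
```

View pics/crop1.png

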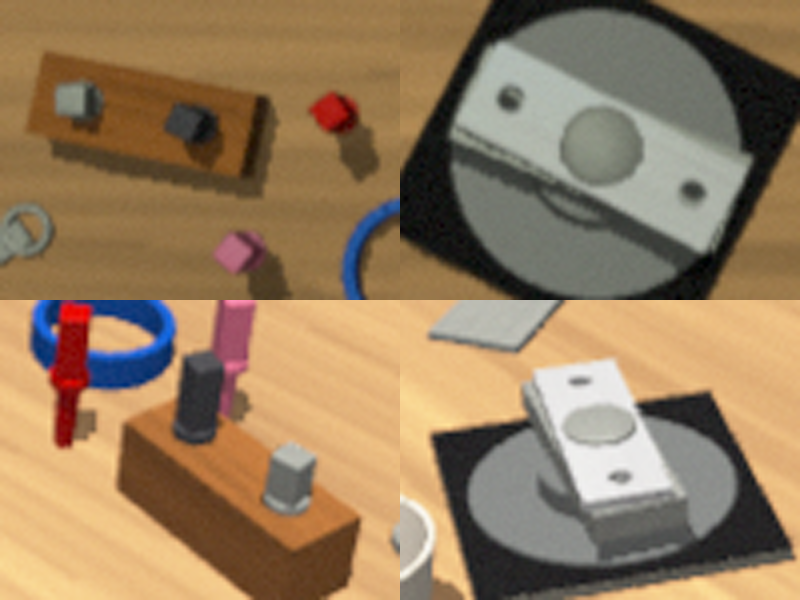

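The crop confirms it: the dark, taller one in the block is the pin, and the light, short one is the bolt. The red and pink ones stand outside the block.

```bash
cat > h.py <<'E'
import numpy as np
from scipy.spatial.transform import Rotation as Ro
from bench import r
def ray(name,uv,z,s=None):
    p=r.camera_params(name); d=np.array([(uv[0]-p['cx'])/p['fx'],(uv[1]-p['cy'])/p['fy'],1])
    if name=="wrist":
        T=Ro.from_euler('xyz',s['tcp_rot'],degrees=True).as_matrix(); M=p['mount']
        c=T@M[:3,3]+s['tool_pos']; w=T@M[:3,:3]@d
    else: c=-p['R'].T@p['t']; w=p['R'].T@d
    return c+w*(z-c[2])/w[2]
def proj(X,s):
    p=r.camera_params("wrist");T=Ro.from_euler('xyz',s['tcp_rot'],degrees=True).as_matrix(); M=p['mount']
    t=T.T@(np.array(X)-s['tool_pos']); c=M[:3,:3].T@(t-M[:3,3]); return p['fx']*c[0]/c[2]+p['cx'],p['fy']*c[1]/c[2]+p['cy']
def totool(v,s):
    return Ro.from_euler('xyz',s['tcp_rot'],degrees=True).as_matrix().T@np.array(v)
E
python3 - <<'E'
from h import *
T=lambda n,c,x0,y0,ox,oy,z:ray(n,(x0+(c[0]-ox)/4,y0+(c[1]-oy)/4),z).round(1)
for nm,c,z in(("pin",(183,122),100),("bolt",(72,101),82),("red",(330,110),95),("pink",(236,250),95),("b1",(43,52),50),("b2",(268,95),50),("b3",(248,177),50),("b4",(27,132),50)):
    print(nm,T("top",c,185,245,0,0,z))
for nm,c,z in(("h1",(511,98),58),("h2",(692,192),58),("cap",(601,146),63)):print(nm,T("top",c,332,200,400,0,z))
for nm,c,z in(("pin",(201,356),100),("bolt",(291,453),82)):print(nm,T("scene",c,370,250,0,300,z))
for nm,c,z in(("h_far",(581,381),58),("h_near",(621,477),58),("cap",(601,423),63)):print(nm,T("scene",c,235,205,400,300,z))
E
```

```text
pin [478.3 247.9 100. ]
bolt [489.3 316.   82. ]
red [487.1 165.2  95. ]
pink [406.9 215.8  95. ]
b1 [519.  342.4  50. ]
b2 [496.6 207.9  50. ]
b3 [448.2 217.9  50. ]
b4 [471.6 349.6  50. ]
h1 [606.1 -43.8  58. ]
h2 [ 552.9 -150.6   58. ]
cap [578.3 -96.7  63. ]
pin [477.4 247.  100. ]
bolt [491.7 317.3  82. ]
h_far [ 553.  -146.8   58. ]
h_near [607.4 -39.4  58. ]
cap [581.7 -90.1  63. ]
```

```bash
python3 -m handwheel '[[-0.02,-0.012,0,0],[-0.04,-0.025,0,0],[-0.045,-0.027,0,0],[-0.045,-0.027,0,0],[-0.045,-0.027,0,0],[-0.045,-0.027,0,0],[-0.045,-0.027,0,0],[-0.045,-0.027,0,0],[-0.045,-0.027,0,0],[-0.03,-0.018,0.01,0]]' 0.05 && python3 -m handwheel '[[0,0,0.01,0],[0,0,0,0],[0,0,0,0]]'
python3 - <<'E'
from h import *
import cv2
s=r.sense();im=r.snapshot("wrist");np.save("s1.npy",s,allow_pickle=True);print(s['tool_pos'],s['tcp_rot'],s['time'])
cv2.imwrite("pics/w1.png",cv2.cvtColor(im,cv2.COLOR_RGB2BGR))
print(proj((478,248,100),s),proj((490,316.5,82),s))
E
```

```text
time: 1.1
tool_pos: [466.2, 262.8, 222.4]
tcp_rot: [179.9, 0.1, 166.6]
ft_force: [0.2, 0.6, -0.0]
finger_gap: 50.3
grip_force: 0.0
time: 1.4
tool_pos: [462.7, 265.6, 210.8]
tcp_rot: [-180.0, -0.1, 166.7]
ft_force: [-0.2, 1.1, 1.1]
finger_gap: 50.1
grip_force: 0.0
[462.74539617 265.63022686 210.77102602] [-1.79967171e+02 -8.59496835e-02  1.66696824e+02] 1.4
(np.float64(300.71171056702013), np.float64(260.35537581550574)) (np.float64(394.9991922920741), np.float64(246.94286631580675))
```

View pics/w1.png

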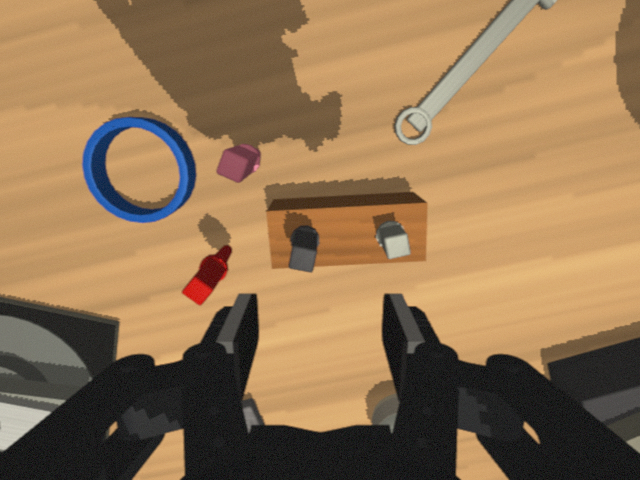

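The pin's top face is at about (301,260) and the bolt's at (396,241). Next I'll read the grip yaws from an enlarged crop.

Run:
```python
import cv2,numpy as np
a=cv2.imread("pics/w1.png")
A=cv2.resize(a[220:280,280:330],None,fx=8,fy=8,interpolation=cv2.INTER_CUBIC)
B=cv2.resize(a[210:270,370:420],None,fx=8,fy=8,interpolation=cv2.INTER_CUBIC)
A=cv2.convertScaleAbs(A,alpha=1.8)
cv2.imwrite("pics/crop2.png",np.hstack([A,B]))
```

```text
(no output)
```

View pics/crop2.png

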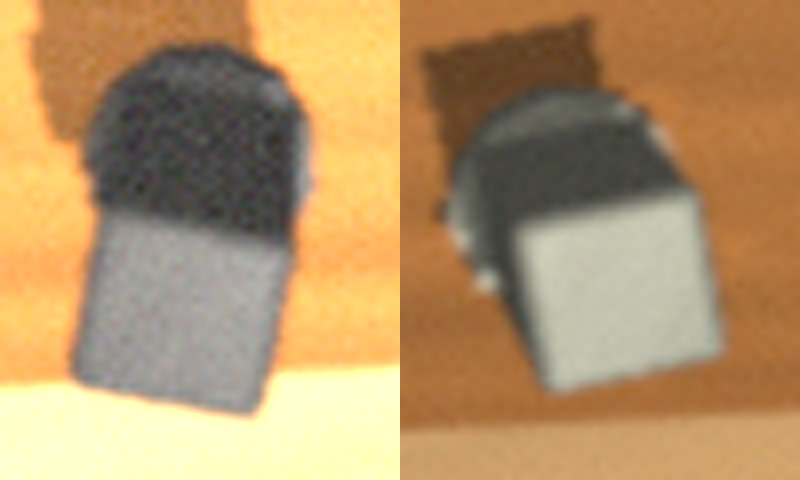

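Run:
```python
from h import *
s=np.load("s1.npy",allow_pickle=True).item()
for C,x0,y0,ox,z in(([(107,212),(293,245),(255,412),(75,380)],280,220,0,100),([(520,228),(692,195),(722,352),(552,390)],370,210,400,82)):
    P=np.array([ray("wrist",(x0+(u-ox)/8,y0+v/8),z,s)[:2] for u,v in C]);c=P.mean(0)
    e=[P[(i+1)%4]-P[i] for i in range(4)]
    print(c,[np.linalg.norm(x).round(1) for x in e],[round(np.degrees(np.arctan2(x[1],x[0]))%90,1) for x in e],totool([*(c-s['tool_pos'][:2]),0],s))
s2=r.sense();print(s2['tool_pos'])
```

```text
[477.44151018 249.66204071] [np.float64(16.5), np.float64(16.0), np.float64(16.2), np.float64(16.0)] [np.float64(66.2), np.float64(64.5), np.float64(66.0), np.float64(65.4)] [-17.97607836 -12.15808137  -0.01999976]
[490.10508684 318.50736176] [np.float64(16.0), np.float64(15.8), np.float64(16.2), np.float64(16.4)] [np.float64(88.3), np.float64(0.8), np.float64(0.4), np.float64(0.2)] [-1.44582847e+01  5.77537797e+01 -5.47804121e-02]
[462.9088353 266.0385115 211.3512025]
```

```bash
python3 -m handwheel '[[-0.009,-0.0065,0.02,0],[-0.009,-0.0065,0.03,0],[0,0,0.03,5.5],[0,0,0.03,5.5],[0,0,0.025,0],[0,0,0.015,0],[0,0,0,0],[0,0,0,0]]'
python3 - <<'E'
from h import *
import cv2
s=r.sense();im=r.snapshot("wrist");print(s['tool_pos'],s['tcp_rot'],s['time'],s['ft_force'])
cv2.imwrite("pics/w2.png",cv2.cvtColor(im,cv2.COLOR_RGB2BGR))
E
```

```text
time: 2.25
tool_pos: [478.6, 249.1, 62.4]
tcp_rot: [180.0, 0.0, 155.7]
ft_force: [0.4, -0.1, -0.5]
finger_gap: 50.4
grip_force: 0.0
[478.588772   249.08163379  62.36760264] [1.79954737e+02 3.98360466e-02 1.55734748e+02] 2.25 [ 0.40762629 -0.10367755 -0.45495041]
```

View pics/w2.png

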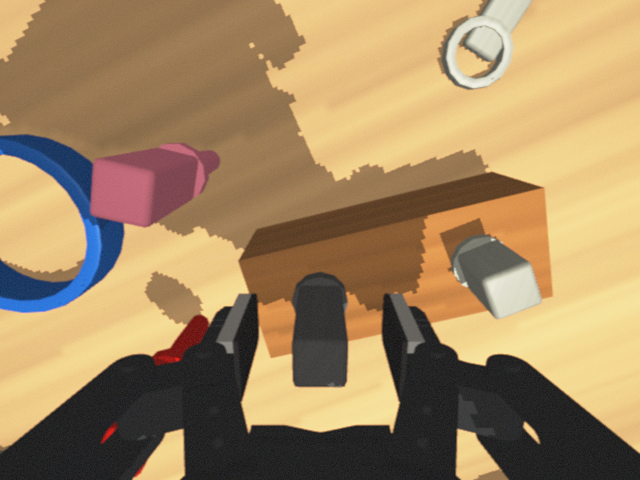

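The pin stands centred between the pads, squarely aligned. I'll close on it and lift.

```bash
python3 -m handwheel '[[0,0,0,0],[0,0,0,0],[0,0,0,0],[0,0,0,0],[0,0,0,0],[0,0,0,0]]' 0.005 70; python3 -m handwheel '[[0,0,-0.01,0],[0,0,-0.03,0],[0,0,-0.04,0],[0,0,-0.04,0],[0,0,-0.01,0],[0,0,0,0],[0,0,0,0]]'
python3 - <<'E'
from h import *
s=r.sense();print(s['tool_pos'],s['tcp_rot'],s['time'],s['ft_force'])
for t in((606.8,-42),(553,-149)): print(totool([*(np.array(t)-s['tool_pos'][:2]),0],s))
E
```

```text
time: 2.9
tool_pos: [479.3, 248.7, 62.8]
tcp_rot: [179.9, 0.1, 155.7]
ft_force: [-0.6, 0.1, 6.0]
finger_gap: 17.5
grip_force: 68.3
time: 3.6
tool_pos: [477.6, 248.0, 190.0]
tcp_rot: [-179.9, -0.1, 155.7]
ft_force: [-0.2, 1.1, -1.3]
finger_gap: 17.3
grip_force: 70.6
[477.58437304 247.96281236 190.01567236] [-1.79926153e+02 -6.95344314e-02  1.55658528e+02] 3.6 [-0.21128781  1.14220105 -1.28245816]
[-2.37243967e+02 -2.10927501e+02 -1.60610822e-02]
[-2.32329124e+02 -3.30590606e+02  1.44134685e-01]
```

```bash
python3 -m handwheel '[[-0.015,-0.015,0,0],[-0.03,-0.03,0,0],[-0.033,-0.032,0,0],[-0.033,-0.033,0,0],[-0.033,-0.033,0,0],[-0.033,-0.033,0,0],[-0.033,-0.033,0,0],[-0.03,-0.03,0,0],[-0.024,-0.022,0,0],[-0.01,-0.009,0,0]]';python3 -m handwheel '[[0,0,0,0],[0,0,0,0],[0,0,0,0]]'
python3 - <<'E'
from h import *
import cv2
s=r.sense();im=r.snapshot("wrist");np.save("s3.npy",s,allow_pickle=True);print(s['tool_pos'],s['tcp_rot'],s['time'],s['ft_force'],s['joint_pos'])
cv2.imwrite("pics/w3.png",cv2.cvtColor(im,cv2.COLOR_RGB2BGR))
print(proj((606.8,-42,58),s),proj((553,-149,58),s))
E
```

```text
time: 4.6
tool_pos: [615.6, -113.6, 187.9]
tcp_rot: [-179.9, -0.2, 155.5]
ft_force: [-0.3, 0.9, -2.1]
finger_gap: 17.0
grip_force: 70.5
time: 4.9
tool_pos: [616.0, -109.0, 190.5]
tcp_rot: [180.0, -0.1, 155.7]
ft_force: [-0.0, 0.3, -1.8]
finger_gap: 17.3
grip_force: 70.5
[ 616.02405214 -108.97760036  190.49559493] [ 1.79991111e+02 -9.47265941e-02  1.55744816e+02] 4.9 [-0.01814959  0.30365708 -1.83340506] [-1.47408960e+01  1.26737747e+01  8.37271538e+01  2.45736256e-02
  8.36910263e+01 -8.04884246e+01]
(np.float64(400.40486646476893), np.float64(177.9548348198706)) (np.float64(232.80458148705446), np.float64(170.51350448221842))
```

View pics/w3.png

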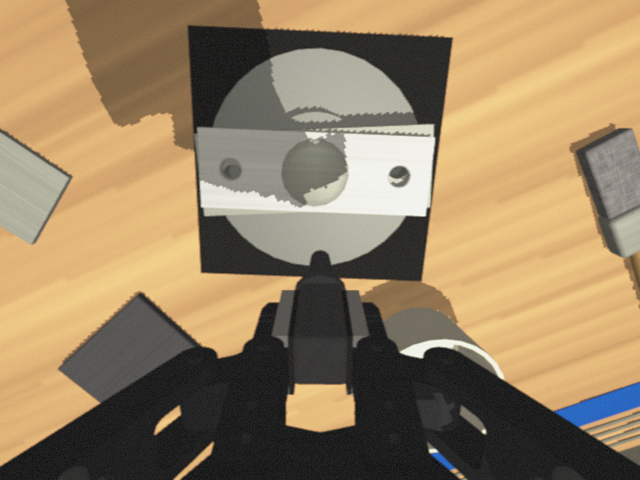

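The plate's holes are at about (230,168) and (399,176). The flange edges show beyond the plate at upper right (434,125) and lower left (203,214). I'll enlarge that area to estimate the misalignment.

Run:
```python
import cv2,numpy as np
a=cv2.imread("pics/w3.png")
A=cv2.resize(a[110:225,185:450],None,fx=3,fy=3,interpolation=cv2.INTER_CUBIC)
B=cv2.resize(a[153:183,215:247],(270,253),interpolation=cv2.INTER_CUBIC)
C=cv2.resize(a[161:191,384:416],(270,253),interpolation=cv2.INTER_CUBIC)
o=np.zeros((600,795,3),np.uint8);o[:345]=A;o[346:599,:270]=B;o[346:599,300:570]=C
cv2.imwrite("pics/crop3.png",o)
```

```text
(no output)
```

View pics/crop3.png

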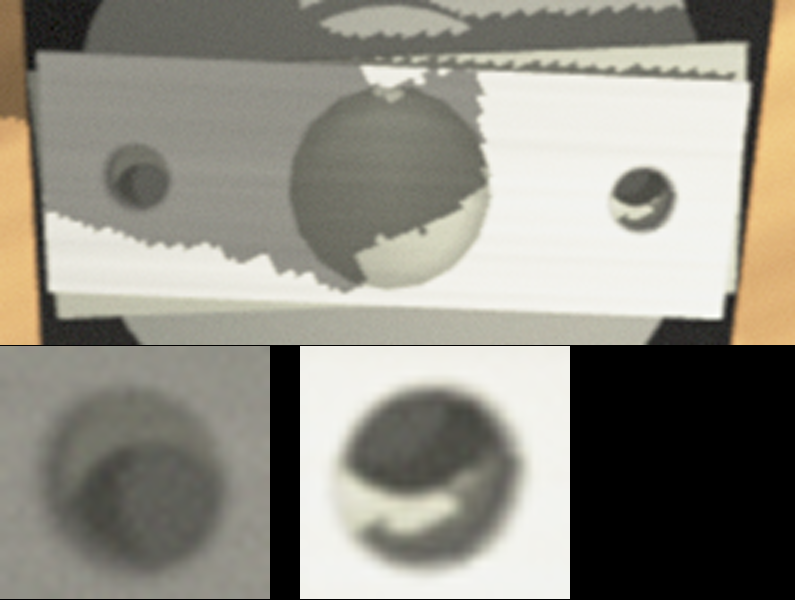

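Run:
```python
from h import *
s=np.load("s3.npy",allow_pickle=True).item()
W=lambda c,z:ray("wrist",(185+c[0]/3,110+c[1]/3),z,s)[:2]
P=np.array([W(c,58) for c in((38,52),(750,82),(722,318),(47,292))])
print("plate",P.mean(0),[np.linalg.norm(P[(i+1)%4]-P[i]).round(1) for i in range(4)])
ax=(P[1]+P[2]-P[0]-P[3])/2; print("plate ang",np.degrees(np.arctan2(ax[1],ax[0])))
H=[W((137,177),58),W((643,199),58)];print("holes",H,np.linalg.norm(H[1]-H[0]),np.mean(H,0)); d=H[1]-H[0];print(np.degrees(np.arctan2(d[1],d[0])))
ur,ll=W((748,43),50),W((57,318),50);d=ur-ll
print("flange diag",np.linalg.norm(d),(ur+ll)/2,np.degrees(np.arctan2(d[1],d[0])), "exp len",np.hypot(60,170))
for sg in(1,-1):print(np.degrees(np.arctan2(d[1],d[0]))+sg*np.degrees(np.arctan2(60,170)))
d=W((340,303.5),50)-ll;print("low edge",np.degrees(np.arctan2(d[1],d[0])))
tip=ray("wrist",(320,252),s['tool_pos'][2]-57.8,s);print("tip rel tool",totool(tip-s['tool_pos'],s))
```

```text
plate [578.71734216 -96.33573385] [np.float64(164.3), np.float64(56.2), np.float64(165.4), np.float64(56.4)]
plate ang 63.543335285629944
holes [array([ 551.43106976, -149.88541136]), array([605.40130652, -42.28952747])] 120.37300646759768 [578.41618814 -96.08746942]
63.361597011687415
flange diag 181.64559824160472 [578.70966457 -96.39444428] 87.39088028531805 exp len 180.27756377319946
106.83091511349424
67.95084545714185
low edge 68.8469357893821
tip rel tool [ 5.66384307 -0.17340502 57.80941678]
```

Findings:
- The drain axis is at (578.5,-96.2). Hole spacing measures 120.4 mm and the plate 164 x 56 mm, both as given.
- The plate lies at 63.4° and the flange at about 68°.
- The flange hole is therefore about 5 mm counter-clockwise of the plate hole.

I'll go over the near hole at (605.4,-42.5).

```bash
python3 -m handwheel '[[0.012,0.018,0.005,0],[0.015,0.022,0.015,0],[0.010,0.0163,0.022,0],[0,0,0.015,0],[0,0,0.007,0],[0,0,0,0],[0,0,0,0],[0,0,0,0]]'
python3 - <<'E'
from h import *
s=r.sense();print(s['tool_pos'],s['tcp_rot'],s['time'],s['ft_force']);print(totool(np.array([605.4,-42.5,121.8])-s['tool_pos'],s))
E
```

```text
time: 5.75
tool_pos: [607.1, -44.9, 128.7]
tcp_rot: [180.0, 0.1, 155.6]
ft_force: [0.0, -0.4, -1.5]
finger_gap: 17.0
grip_force: 70.5
[607.05566982 -44.86609738 128.66109951] [1.79974364e+02 1.18353558e-01 1.55616465e+02] 5.75 [ 0.04433228 -0.35122546 -1.50567128]
[2.49898139 1.46844812 6.8566098 ]
```

```bash
python3 -m handwheel '[[0.0025,0.0015,0.005,0],[0,0,0,0],[0,0,0,0]]';python3 -m handwheel '[[0,0,0,0]]'; python3 -m handwheel '[[0,0,0,0]]'
python3 - <<'E'
from h import *
import cv2
s=r.sense();im=r.snapshot("wrist");np.save("s4.npy",s,allow_pickle=True);print(s['tool_pos'],s['time'])
a=cv2.cvtColor(im,cv2.COLOR_RGB2BGR);cv2.imwrite("pics/w4f.png",a)
cv2.imwrite("pics/w4.png",cv2.resize(a[210:360,220:420],None,fx=4,fy=4,interpolation=cv2.INTER_CUBIC))
E
```

```text
time: 6.05
tool_pos: [604.3, -41.7, 122.2]
tcp_rot: [-180.0, -0.0, 155.7]
ft_force: [0.2, -0.7, -1.2]
finger_gap: 17.2
grip_force: 70.5
time: 6.15
tool_pos: [604.5, -41.8, 122.4]
tcp_rot: [180.0, 0.0, 155.7]
ft_force: [0.1, 0.2, -1.6]
finger_gap: 17.1
grip_force: 70.5
time: 6.25
tool_pos: [604.6, -41.7, 122.4]
tcp_rot: [180.0, 0.0, 155.7]
ft_force: [0.5, 0.3, -1.5]
finger_gap: 17.3
grip_force: 70.5
[604.59171464 -41.72852111 122.44162325] 6.25
```

View pics/w4.png

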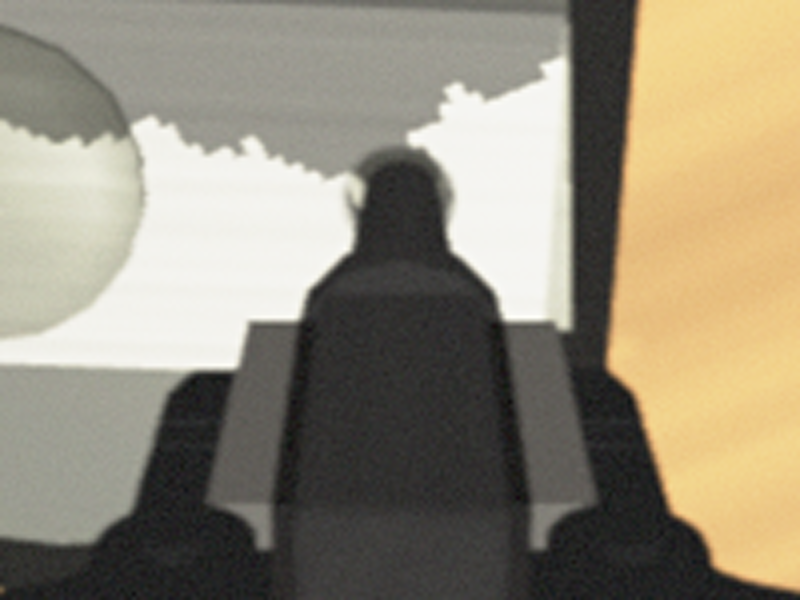

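The tip at (402,158) is centred laterally over the hole, which spans x 347–455 with its far edge at y 147. I'll check the fore-aft direction by rays.

Run:
```python
from h import *
s=np.load("s4.npy",allow_pickle=True).item()
W=lambda c,z:totool(ray("wrist",(220+c[0]/4,210+c[1]/4),z,s)-s['tool_pos'],s).round(2)
print("hole far edge",W((401,147),58),"L/R",W((347,200),58),W((455,200),58))
print("tip edge",W((402,158),s['tool_pos'][2]-57.8),W((365,190),s['tool_pos'][2]-57.8),W((440,190),s['tool_pos'][2]-57.8))
```

```text
hole far edge [ 6.500e+00 -4.000e-02  6.444e+01] L/R [-1.55 -7.8  64.44] [-1.52  7.74 64.44]
tip edge [ 7.13  0.1  57.8 ] [ 2.42 -5.03 57.8 ] [ 2.44  5.39 57.8 ]
```

```bash
python3 -m handwheel '[[-0.002,0,0.002,0],[0,0,0.002,0],[0,0,0.0015,0],[0,0,0.001,0],[0,0,0.001,0],[0,0,0,0]]';python3 -m handwheel '[[0,0,0.001,0],[0,0,0.001,0],[0,0,0,0]]'; python3 -m handwheel '[[0,0,0.001,0],[0,0,0,0]]'
```

```text
time: 6.9
tool_pos: [606.2, -42.5, 114.5]
tcp_rot: [-180.0, -0.0, 155.7]
ft_force: [0.2, -0.5, -1.8]
finger_gap: 17.4
grip_force: 70.5
time: 7.2
tool_pos: [606.2, -42.5, 112.6]
tcp_rot: [-180.0, -0.0, 155.7]
ft_force: [-0.3, 0.6, -3.0]
finger_gap: 16.9
grip_force: 70.5
time: 7.4
tool_pos: [606.2, -42.5, 111.6]
tcp_rot: [-180.0, -0.0, 155.7]
ft_force: [-0.7, -0.1, -2.2]
finger_gap: 17.1
grip_force: 70.5
```

The tip is inside the plate hole with no contact. Now I'll ease sideways along the circle, feeling for the hole wall.

```bash
for i in 1; do python3 -m handwheel '[[0.001,0,0.0,0],[0,0,0,0]]'; python3 -m handwheel '[[0.001,0,0.0,0],[0,0,0,0]]'; python3 -m handwheel '[[0.001,0,0.0,0],[0,0,0,0]]';python3 -m handwheel '[[0.001,0,0.0,0],[0,0,0,0]]'; done | grep -E "pos|ft"
```

```text
tool_pos: [605.3, -42.1, 111.8]
ft_force: [-0.6, 0.0, -2.6]
tool_pos: [604.9, -41.9, 112.0]
ft_force: [2.2, -1.0, -2.9]
tool_pos: [603.9, -41.5, 112.0]
ft_force: [2.5, -2.3, -2.5]
tool_pos: [602.7, -41.1, 112.0]
ft_force: [2.8, -1.6, -2.6]
```

Contact at about 2 mm, with roughly 3 N, which matches the plate turning. A little further, then I'll feel downward.

```bash
(python3 -m handwheel '[[0.0007,0,0.0,0],[0,0,0.001,0],[0,0,0.001,0],[0,0,0,0]]'; python3 -m handwheel '[[0,0,0.001,0],[0,0,0,0]]';python3 -m handwheel '[[0,0,0.001,0],[0,0,0,0]]';python3 -m handwheel '[[0,0,0.001,0],[0,0,0,0]]') | grep -E "pos|ft|time"
```

```text
time: 8.6
tool_pos: [602.2, -40.5, 109.9]
ft_force: [2.4, -1.5, -0.2]
time: 8.8
tool_pos: [602.1, -40.5, 108.7]
ft_force: [3.9, -2.1, -0.7]
time: 9.0
tool_pos: [602.0, -40.5, 107.6]
ft_force: [2.8, -2.0, -0.4]
time: 9.2
tool_pos: [601.9, -40.5, 106.6]
ft_force: [2.8, -1.9, -0.9]
```

The tip is below the flange's top face with no vertical force, so it has found the hole. I'll continue gently.

```bash
(python3 -m handwheel '[[0,0,0.0015,0],[0,0,0.0015,0],[0,0,0,0]]'; python3 -m handwheel '[[0,0,0.0015,0],[0,0,0.0015,0],[0,0,0,0]]';python3 -m handwheel '[[0,0,0.0015,0],[0,0,0.0015,0],[0,0,0,0]]') | grep -E "pos|ft|time"
```

```text
time: 9.5
tool_pos: [601.9, -40.5, 103.4]
ft_force: [2.8, -2.0, -1.4]
time: 9.8
tool_pos: [601.9, -40.6, 100.5]
ft_force: [2.4, -1.6, -2.9]
time: 10.1
tool_pos: [601.9, -40.6, 97.5]
ft_force: [2.8, -1.4, -2.7]
```

```bash
(python3 -m handwheel '[[0,0,0.002,0],[0,0,0.002,0],[0,0,0,0]]'; python3 -m handwheel '[[0,0,0.002,0],[0,0,0.001,0],[0,0,0,0]]';python3 -m handwheel '[[0,0,0.0015,0],[0,0,0.0015,0],[0,0,0,0]]') | grep -E "pos|ft|time"
```

```text
time: 10.4
tool_pos: [601.9, -40.6, 93.4]
ft_force: [3.6, -1.8, -2.6]
time: 10.7
tool_pos: [601.9, -40.6, 90.6]
ft_force: [3.4, -2.0, -2.0]
time: 11.0
tool_pos: [602.0, -40.6, 87.6]
ft_force: [2.9, -2.0, -2.2]
```

```bash
(python3 -m handwheel '[[0,0,0.0015,0],[0,0,0.0015,0],[0,0,0,0]]'; python3 -m handwheel '[[0,0,0.0015,0],[0,0,0.0015,0],[0,0,0,0]]';python3 -m handwheel '[[0,0,0.0015,0],[0,0,0.0015,0],[0,0,0,0]]') | grep -E "pos|ft|time"
```

```text
time: 11.3
tool_pos: [602.0, -40.6, 84.5]
ft_force: [2.2, -1.7, -1.4]
time: 11.6
tool_pos: [602.0, -40.6, 81.5]
ft_force: [2.7, -1.7, -2.5]
time: 11.9
tool_pos: [601.9, -40.6, 78.5]
ft_force: [2.5, -2.0, -1.9]
```

```bash
(python3 -m handwheel '[[0,0,0.0015,0],[0,0,0.0015,0],[0,0,0.001,0],[0,0,0,0]]'; python3 -m handwheel '[[0,0,0.0015,0],[0,0,0,0]]';python3 -m handwheel '[[0,0,0.001,0],[0,0,0,0]]';python3 -m handwheel '[[0,0,0.0007,0],[0,0,0,0]]') | grep -E "pos|ft|time"
```

```text
time: 12.3
tool_pos: [602.0, -40.6, 74.6]
ft_force: [2.5, -2.5, -1.0]
time: 12.5
tool_pos: [601.9, -40.6, 73.1]
ft_force: [3.6, -2.6, -0.8]
time: 12.7
tool_pos: [602.0, -40.6, 72.2]
ft_force: [2.5, -1.0, -2.2]
time: 12.9
tool_pos: [602.0, -40.6, 71.5]
ft_force: [2.6, -2.8, -0.2]
```

```bash
(python3 -m handwheel '[[0,0,0.0005,0],[0,0,0,0]]';python3 -m handwheel '[[0,0,0.0005,0],[0,0,0,0]]'; python3 -m handwheel '[[0,0,0.0005,0],[0,0,0,0]]') | grep -E "pos|ft|time"
```

```text
time: 13.1
tool_pos: [602.1, -40.6, 71.1]
ft_force: [2.3, -2.3, -1.1]
time: 13.3
tool_pos: [602.1, -40.6, 70.8]
ft_force: [1.4, -1.2, 1.5]
time: 13.5
tool_pos: [602.1, -40.6, 70.8]
ft_force: [-0.7, -1.2, 5.6]
```

The collar is seated: the height is as expected and the vertical force is rising. I'll release and lift.

```bash
(python3 -m handwheel '[[0,0,0,0],[0,0,0,0],[0,0,0,0],[0,0,0,0]]' 0.045;python3 -m handwheel '[[0,0,-0.02,0],[0,0,-0.04,0],[0,0,-0.04,0],[0,0,-0.02,0],[0,0,0,0],[0,0,0,0]]')
python3 - <<'E'
from h import *
import cv2
s=r.sense();im=r.snapshot("top");np.save("s5.npy",s,allow_pickle=True)
print(totool([490-s['tool_pos'][0],317.5-s['tool_pos'][1],0],s))
E
```

```text
time: 13.9
tool_pos: [601.7, -40.4, 69.7]
tcp_rot: [-180.0, -0.0, 155.7]
ft_force: [0.2, -0.3, -0.5]
finger_gap: 44.9
grip_force: 0.0
time: 14.5
tool_pos: [602.1, -40.6, 190.1]
tcp_rot: [180.0, 0.0, 155.7]
ft_force: [-0.1, -0.4, -0.6]
finger_gap: 45.1
grip_force: 0.0
[ 2.49738483e+02  2.80034291e+02 -7.79035419e-02]
```

```bash
(python3 -m handwheel '[[0.0137,0.015,0,0],[0.025,0.028,0,0],[0.032,0.036,0,0],[0.033,0.037,0,0],[0.033,0.037,0,0],[0.033,0.037,0,0],[0.033,0.037,0,0],[0.026,0.03,0,0],[0.015,0.017,0,0],[0.006,0.006,0,0]]'; python3 -m handwheel '[[0,0,0,-8.1],[0,0,0,-8.1],[0,0,0,-8.1],[0,0,0,0],[0,0,0,0]]');python3 - <<'E'
from h import *
s=r.sense();print(totool([490.3-s['tool_pos'][0],317.3-s['tool_pos'][1],0],s),s['tool_pos'],s['joint_pos'][5])
import cv2
im=cv2.cvtColor(r.snapshot("wrist"),cv2.COLOR_RGB2BGR);np.save("s6.npy",s,allow_pickle=True);cv2.imwrite("pics/w6.png",im)
print(proj((490.3,317.3,82),s))
E
```

```text
time: 15.55
tool_pos: [487.7, 319.2, 187.7]
tcp_rot: [-179.8, -0.2, 155.8]
ft_force: [0.1, 0.4, -0.2]
finger_gap: 44.8
grip_force: 0.0
time: 16.05
tool_pos: [489.8, 316.5, 189.0]
tcp_rot: [-179.9, -0.1, 179.7]
ft_force: [0.7, 0.1, 0.2]
finger_gap: 45.1
grip_force: 0.0
[-0.53703947  0.80515379 -0.00160298] [489.75832681 316.49795465 189.02630789] -61.82635811093218
(np.float64(321.0674149766219), np.float64(237.02763147914203))
```

Run:
```python
from h import *
import cv2
a=cv2.imread("pics/w6.png");s=np.load("s6.npy",allow_pickle=True).item()
h=cv2.cvtColor(a,cv2.COLOR_BGR2HSV);m=((h[...,1]<50)&(h[...,2]>150)).astype(np.uint8)
m[:180]=0;m[300:]=0;m[:,:270]=0;m[:,370:]=0
n,l,st,c=cv2.connectedComponentsWithStats(m)
for i in range(1,n):
    if st[i,4]>60:
        R=cv2.minAreaRect(np.argwhere(l==i)[:,::-1].astype(np.float32));p=ray("wrist",R[0],82,s)
        print(st[i],R,p,totool(p-s['tool_pos'],s))
```

```text
[311 218  27  30 554] ((324.0, 232.5), (29.0, 26.0), 90.0) [487.09808632 319.29900842  82.        ] [  2.51945125   2.89410313 107.02723903]
```

```bash
python3 -m handwheel '[[0.0005,0.0018,0.02,0],[0,0,0.035,0],[0,0,0.035,0],[0,0,0.025,0],[0,0,0.012,0],[0,0,0.005,0],[0,0,0,0],[0,0,0,0]]'
python3 - <<'E'
from h import *
import cv2
im=cv2.cvtColor(r.snapshot("wrist"),cv2.COLOR_RGB2BGR);cv2.imwrite("pics/w7.png",im)
E
```

```text
time: 16.9
tool_pos: [490.5, 319.8, 59.8]
tcp_rot: [179.9, 0.1, 179.9]
ft_force: [1.1, 1.0, 0.1]
finger_gap: 45.3
grip_force: 0.0
```

View pics/w7.png

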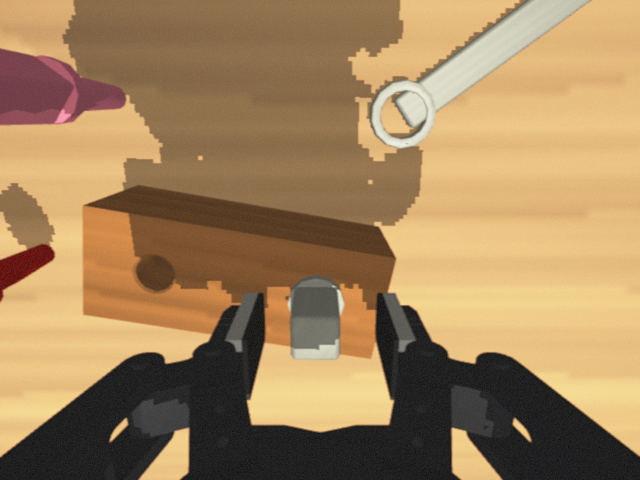

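The bolt at (316,325) stands between the pads, squarely aligned. I'll close and lift.

```bash
python3 -m handwheel '[[0,-0.001,0.002,0],[0,0,0,0],[0,0,0,0],[0,0,0,0],[0,0,0,0],[0,0,0,0],[0,0,0,0]]' 0.005 60; python3 -m handwheel '[[0,0,-0.01,0],[0,0,-0.03,0],[0,0,-0.04,0],[0,0,-0.04,0],[0,0,-0.01,0],[0,0,0,0],[0,0,0,0]]'
python3 - <<'E'
from h import *
s=r.sense();print(s['tool_pos'],s['tcp_rot'])
c=np.array([578.5,-96.2]);
for t in((556,-152),): print(totool([*(np.array(t)-s['tool_pos'][:2]),0],s))
E
```

```text
time: 17.65
tool_pos: [490.0, 318.5, 57.0]
tcp_rot: [180.0, 0.1, 180.0]
ft_force: [-0.5, -1.0, 5.9]
finger_gap: 16.9
grip_force: 59.0
time: 18.35
tool_pos: [488.7, 317.9, 184.7]
tcp_rot: [-179.9, -0.1, 180.0]
ft_force: [-0.5, -0.6, -1.3]
finger_gap: 16.9
grip_force: 59.3
[488.70438558 317.8583355  184.66202945] [-1.79946695e+02 -9.90185201e-02  1.79959285e+02]
[-6.76293849e+01 -4.69810301e+02  3.20212699e-01]
```

```bash
(python3 -m handwheel '[[-0.003,-0.015,0,0],[-0.007,-0.03,0,0],[-0.01,-0.045,0,0],[-0.01,-0.046,0,0],[-0.011,-0.046,0,0],[-0.011,-0.046,0,0],[-0.011,-0.046,0,0],[-0.011,-0.046,0,0],[-0.011,-0.046,0,0],[-0.01,-0.045,0,0]]'; python3 -m handwheel '[[-0.008,-0.035,0,0],[-0.004,-0.018,0,0],[0,-0.006,0,0],[0,0,0,0],[0,0,0,0],[0,0,0,0]]');python3 - <<'E'
from h import *
import cv2
s=r.sense();print(s['tool_pos'])
im=cv2.cvtColor(r.snapshot("wrist"),cv2.COLOR_RGB2BGR);np.save("s8.npy",s,allow_pickle=True);cv2.imwrite("pics/w8.png",im)
u=proj((555.5,-151.6,58),s);print(u)
x,y=map(int,u);g=cv2.cvtColor(im,cv2.COLOR_BGR2GRAY)[y-26:y+26,x-26:x+26]
G=cv2.resize(g,None,fx=4,fy=4,interpolation=cv2.INTER_CUBIC);G=cv2.GaussianBlur(G,(7,7),0)
C=cv2.HoughCircles(G,cv2.HOUGH_GRADIENT,1,20,param1=60,param2=18,minRadius=28,maxRadius=56)
for q in ([] if C is None else C[0]):
    p=(x-26+q[0]/4,y-26+q[1]/4);print(q,p,ray("wrist",p,58,s))
for row in g[::4,::3]:print(*row)
E
```

```text
time: 19.35
tool_pos: [582.7, -95.4, 183.7]
tcp_rot: [180.0, -0.2, 179.9]
ft_force: [0.2, -0.1, -0.8]
finger_gap: 16.3
grip_force: 59.3
time: 19.95
tool_pos: [596.0, -150.2, 186.0]
tcp_rot: [180.0, -0.0, -179.9]
ft_force: [0.2, 0.3, -0.7]
finger_gap: 16.8
grip_force: 59.4
[ 595.99606333 -150.17560681  186.01861656]
(np.float64(317.7914516203485), np.float64(172.10218220699977))
[113.5 103.5  50.6] (np.float32(319.375), np.float32(171.875)) [ 555.3386187  -150.49021824   58.        ]
122 147 155 153 148 152 155 153 155 154 152 153 156 154 151 150 152 153
135 148 152 151 153 153 152 151 153 152 155 157 152 151 151 151 155 150
152 153 155 148 150 150 151 153 152 150 150 151 150 151 152 154 148 153
155 153 157 154 154 152 149 150 149 152 151 154 152 152 151 151 153 150
152 153 155 155 154 157 153 124 103 102 109 138 153 149 152 150 146 150
152 151 151 149 150 146 106 98 101 101 99 102 122 148 238 239 159 152
153 150 147 151 153 131 97 98 98 98 99 100 95 147 242 242 242 149
151 153 153 151 150 131 85 97 98 101 98 90 93 148 243 243 243 242
150 152 149 150 150 147 109 78 81 85 78 82 127 147 242 242 243 243
149 151 149 151 151 148 150 134 117 107 114 205 243 243 242 242 241 241
143 143 145 149 150 149 151 150 149 150 149 228 242 243 242 242 242 242
240 186 146 141 146 146 148 149 225 241 242 240 241 242 242 242 242 242
241 242 239 238 233 143 145 174 223 239 239 240 239 239 239 241 241 242
```

The hole sits at pixel (318,172), i.e. (555.4,-151.3), as predicted with the plate aligned. I'll go over it and lower.

```bash
(python3 -m handwheel '[[0.015,-0.0005,0.005,0],[0.018,-0.0006,0.02,0],[0.0076,0,0.03,0],[0,0,0.02,0],[0,0,0.007,0],[0,0,0,0],[0,0,0,0],[0,0,0,0]]';python3 -m handwheel '[[0,0,0.002,0],[0,0,0,0]]' )|grep -E "time|pos|ft"
python3 - <<'E'
from h import *
s=r.sense();print(totool(np.array([555.4,-151.3,65])-s['tool_pos'],s))
E
```

```text
time: 20.8
tool_pos: [556.8, -153.1, 105.9]
ft_force: [-0.6, 0.4, -1.3]
time: 21.0
tool_pos: [555.9, -153.0, 102.5]
ft_force: [-0.1, -0.5, -1.2]
[ 0.48779019  1.73464253 37.5477201 ]
```

```bash
(python3 -m handwheel '[[0.0003,0.0015,0.0,0],[0,0,0.0015,0],[0,0,0.0015,0],[0,0,0,0],[0,0,0,0]]';python3 -m handwheel '[[0,0,0.0015,0],[0,0,0.0015,0],[0,0,0,0]]';python3 -m handwheel '[[0,0,0.0015,0],[0,0,0.0015,0],[0,0,0,0]]';python3 -m handwheel '[[0,0,0.0015,0],[0,0,0.0015,0],[0,0,0,0]]' )|grep -E "time|pos|ft"
```

```text
time: 21.5
tool_pos: [555.1, -151.4, 98.9]
ft_force: [-0.2, 1.0, -1.2]
time: 21.8
tool_pos: [555.0, -151.3, 95.8]
ft_force: [-0.0, -0.2, -0.7]
time: 22.1
tool_pos: [555.0, -151.3, 92.8]
ft_force: [0.4, 0.4, -1.4]
time: 22.4
tool_pos: [555.0, -151.3, 89.7]
ft_force: [0.1, 0.5, -0.7]
```

```bash
(python3 -m handwheel '[[0,0,0.0015,0],[0,0,0.0015,0],[0,0,0,0]]';python3 -m handwheel '[[0,0,0.0015,0],[0,0,0.0015,0],[0,0,0,0]]';python3 -m handwheel '[[0,0,0.0015,0],[0,0,0.0015,0],[0,0,0,0]]';python3 -m handwheel '[[0,0,0.0015,0],[0,0,0.0015,0],[0,0,0,0]]' )|grep -E "time|pos|ft"
```

```text
time: 22.7
tool_pos: [555.0, -151.3, 86.8]
ft_force: [-0.2, 0.3, -0.6]
time: 23.0
tool_pos: [555.0, -151.3, 83.8]
ft_force: [0.3, 0.0, -0.4]
time: 23.3
tool_pos: [555.0, -151.3, 80.8]
ft_force: [-0.1, 0.4, -1.8]
time: 23.6
tool_pos: [555.0, -151.3, 77.7]
ft_force: [0.1, 0.4, -1.0]
```

Tip is at about z 39, freely inside both holes. On down to the collar.

```bash
(python3 -m handwheel '[[0,0,0.002,0],[0,0,0.002,0],[0,0,0.002,0],[0,0,0,0]]';python3 -m handwheel '[[0,0,0.0015,0],[0,0,0.0015,0],[0,0,0.0015,0],[0,0,0,0]]';python3 -m handwheel '[[0,0,0.001,0],[0,0,0,0]]';python3 -m handwheel '[[0,0,0.0005,0],[0,0,0,0]]' ;python3 -m handwheel '[[0,0,0.0005,0],[0,0,0,0]]')|grep -E "time|pos|ft"
```

```text
time: 24.0
tool_pos: [554.9, -151.3, 71.6]
ft_force: [-0.5, -0.7, -1.0]
time: 24.4
tool_pos: [555.0, -151.3, 67.3]
ft_force: [0.0, -1.2, -0.9]
time: 24.6
tool_pos: [555.1, -151.4, 66.5]
ft_force: [-0.3, 0.9, -0.8]
time: 24.8
tool_pos: [555.2, -151.4, 66.1]
ft_force: [-1.1, -0.4, -1.6]
time: 25.0
tool_pos: [555.1, -151.4, 65.5]
ft_force: [-0.2, -0.3, -0.5]
```

```bash
(python3 -m handwheel '[[0,0,0.0005,0],[0,0,0,0]]';python3 -m handwheel '[[0,0,0.0005,0],[0,0,0,0]]' ;python3 -m handwheel '[[0,0,0.0005,0],[0,0,0,0]]')|grep -E "time|pos|ft"
```

```text
time: 25.2
tool_pos: [555.2, -151.4, 65.0]
ft_force: [-0.1, -0.4, -1.6]
time: 25.4
tool_pos: [555.3, -151.4, 64.9]
ft_force: [-2.5, 0.3, 3.6]
time: 25.6
tool_pos: [555.5, -151.5, 64.9]
ft_force: [-3.7, 0.9, 6.2]
```

Seated. I'll release and retreat, then check numerically.

```bash
(python3 -m handwheel '[[0,0,0,0],[0,0,0,0],[0,0,0,0],[0,0,0,0]]' 0.045;python3 -m handwheel '[[0,0,-0.02,0],[0,0,-0.04,0],[0,0,-0.045,0],[0,0,-0.045,0],[0.02,0,-0.02,0],[0.04,0,0,0],[0.04,0,0,0],[0.04,0,0,0],[0,0,0,0]]')|grep -E "time|pos|ft|gap|grip"
python3 - <<'E'
from h import *
import cv2
def P(n,X):
    p=r.camera_params(n);c=p['R']@np.array(X)+p['t'];return np.array([p['fx']*c[0]/c[2]+p['cx'],p['fy']*c[1]/c[2]+p['cy']])
a=r.snapshot("scene");cv2.imwrite("pics/scene9.png",a[...,::-1]);g=a.mean(2)
for nm,x,y,h in(("pin",601.5,-40.6,50),("bolt",555.5,-151.3,32)):
    b,t=P("scene",(x,y,58)),P("scene",(x,y,58+h));print(nm,"base",b,"top",t)
    u=int(round(t[0]));print("col v:",[(v,int(g[v,u-3:u+4].mean()),int(np.ptp(a[v,u].astype(int)))) for v in range(int(t[1])-12,int(b[1])+6,2)])
E
```

```text
time: 26.0
tool_pos: [555.1, -151.4, 63.9]
ft_force: [-0.2, 0.1, 0.3]
finger_gap: 45.2
grip_force: 0.0
time: 26.9
tool_pos: [411.5, -150.9, 233.3]
ft_force: [1.3, 0.1, 0.3]
finger_gap: 45.0
grip_force: 0.0
pin base [291.78271507 248.1575797 ] top [291.02639456 230.78347912]
col v: [(218, 179, 105), (220, 172, 105), (222, 174, 106), (224, 189, 105), (226, 201, 98), (228, 210, 47), (230, 116, 3), (232, 88, 3), (234, 52, 4), (236, 51, 4), (238, 52, 1), (240, 52, 5), (242, 56, 2), (244, 56, 3), (246, 58, 4), (248, 69, 2), (250, 100, 2), (252, 238, 1)]
bolt base [278.46500437 224.94618801] top [277.83059245 214.46288129]
col v: [(202, 165, 74), (204, 166, 104), (206, 179, 105), (208, 186, 104), (210, 183, 106), (212, 172, 96), (214, 183, 10), (216, 157, 10), (218, 96, 4), (220, 96, 3), (222, 94, 3), (224, 106, 5), (226, 117, 4), (228, 232, 2)]
```

In the scene picture both tools end where seated collars put them: the pin in rows 229–250 (axis predicted 231–248), the bolt in rows 213–227 (predicted 214–225).

```bash
python3 -m handwheel '[[0,0,0,0],[0,0,0,0],[0,0,0,0]]' | head -1; python3 -c "
from bench import r
print(r.hand_in())"
```

```text
time: 27.25
the job is handed in; nothing more can be done
None
```

The job is handed in: the drift pin and then the thumb bolt stand in the plate's two end holes, collars resting on the plate by force, height and picture, both released at 27 s, with no bystander deliberately touched.

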